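# Tag the rail, then open the safety-capped cleaner

## Task

The cleaner bottle is about to be opened, so first hook the yellow caution tag over the rail at the blue band, slide it along the rail to the red band and leave it hanging there on its own, centred on the red band. Then press the bottle's red push-and-turn cap down, keep it down while twisting it anticlockwise (seen from above) about a sixth of a turn, and lift it straight off without forcing anything. Finish while still holding the cap in the gripper, upright and still, about 8 cm straight above the bottle's mouth, and leave everything else on the tray where it is.

Things in the scene. Friction and masses are not known exactly. Their poses are not given: they have to be found in the camera images.
- tag_plate (a point): centre of the upright grip plate of the loose yellow caution tag (110 mm tall, 70 g, standing on the tray), 88 mm above its feet. Axes: z up, x through the plate, y along its width. Plate 10 (x) by 40 (y) by 44 mm (z); the plate stands on the tag's bridge, whose top is 22 mm below this point
- tag: the same tag; origin centred under its feet, axes as above. Below the plate it is an upside-down U: bridge 24 x 60 x 4 mm, underside 62 mm above the feet, and two legs, 60 mm wide in y, with a gap of 18 mm in x, open below and at both y ends. To hang, the U straddles the rail, tag y along the rail: bridge underside on the bar, plate centre 32 mm above the bar's centre line
- rail_blue (a point): blue band, 16 mm long, on a fixed level steel rail (round bar, 12 mm diameter, 320 mm long, centre line 140 mm above the table); point on the centre line, mid-band. Axes: y along the rail, z up. The bar reaches 55 mm to +y and 265 mm to -y of this point; a post stands 5 mm inside each end
- rail_red (a point): red band, 16 mm long, on the same rail, 135 to 215 mm from the blue one towards the rail's -y; point on the centre line, mid-band; same axes
- cap_mid (a point): red ribbed push-and-turn cap, loose, 30 g, locked on the bottle at the start, 48 mm diameter, 34 mm tall, hollow below; point on its axis half-way up, z up; locked, it lies 6 mm below the bottle's mouth. Pressed 4 to 7 mm down (bottoms at 7) and kept down, it turns anticlockwise from above; it lifts off when turned 35 to 85 degrees (best 60), stop at 87. Unpressed it cannot turn or lift
- bottle_mouth (a point): centre of the neck's top on the white square cleaner bottle with green label, clamped to the tray (cannot move), 155 mm above its underside; z up, x and y along its sides; the locked cap has the same axes. Body 76 x 76 mm, 104 mm tall, shoulder up to 112 mm, neck 28 mm diameter with ledges out to 37 mm, foot plate 100 x 100 mm
- seal (a joint): grey spring seal, 18 mm diameter, in the bottle's neck, pushed down by the cap's roof: 0 = up (cap locked or off), grows as the cap is pressed, about 0.007 m with the cap fully down. Spring 6 N at first, 12 N at the bottom
Things that resemble listed ones, but are neither listed nor needed, are in the scene too. Leave any green look-alike of the part that bears cap_mid alone.

How it is judged:
On the way, in this order (a step that is already met when the one before it is completed fails the run):
1. the tag is hooked over the rail at the blue band (centre within 35 mm) (x of tag_plate in the frame of rail_blue between -0.012 and 0.012 m and z of tag_plate in the frame of rail_blue between 0.015 and 0.042 m and angle between tag_plate's own z axis and vertical below 0.3 rad and y of tag_plate in the frame of rail_blue between -0.035 and 0.035 m), for 0.1 s.
2. still hooked over the rail, the tag slides past the middle of the way (45 to 100 mm from the blue band) (x of tag_plate in the frame of rail_blue between -0.012 and 0.012 m and z of tag_plate in the frame of rail_blue between 0.015 and 0.042 m and angle between tag_plate's own z axis and vertical below 0.3 rad and y of tag_plate in the frame of rail_blue between -0.1 and -0.045 m), for 0.1 s.
3. the tag hangs on the rail at the red band, within 15 mm, let go (x of tag_plate in the frame of rail_blue between -0.012 and 0.012 m and z of tag_plate in the frame of rail_blue between 0.015 and 0.042 m and angle between tag_plate's own z axis and vertical below 0.3 rad and y of tag_plate in the frame of rail_red between -0.015 and 0.015 m and contact force between tag and the fingers below 0.1 N), for 0.2 s.
4. the cap is pressed down (seal at least 3 mm down) (value of joint seal above 0.003 m and z of cap_mid in the frame of bottle_mouth below 0 m), for 0.02 s.
5. the cap has been twisted by more than 30 degrees while still on the neck (angle between the x axis of cap_mid and the x axis of bottle_mouth, either way round above 0.5 rad and z of cap_mid in the frame of bottle_mouth below 0.006 m), for 0.02 s.
At the end, for the whole second after the job is handed in: Tag hangs on the rail, untouched, still, within 15 mm of the red band, 0.3 rad of upright; gripper holds the cap (1 N or more) clear of the bottle, still, within 0.25 rad of upright, its centre 50 to 150 mm above the mouth, within 30 mm of the axis (all of step 3 and linear speed of each of tag, cap below 0.03 m/s and z of cap_mid in the frame of bottle_mouth between 0.05 and 0.15 m and horizontal distance between cap_mid and bottle_mouth below 0.03 m and angle between cap_mid's own z axis and vertical below 0.25 rad and contact force between cap and the fingers above 1 N and contact force between cap and bottle below 0.1 N); the arm keeps its last pose, push and grip.
It fails at once if the cap is forced (more than 150 N between cap and bottle) (contact force between cap and bottle above 150 N).
It fails at once if something else on the tray is disturbed (moved more than 25 mm) (distance of any of mug, tostonera, ladle, brush, jar, bowl from where it was at the start of the episode above 0.025 m).
It also fails if it takes over 51 s, if anything falls off the work surface, if the arm or the gripper's body presses on something with over 40 N, if the wrist force passes 120 N, or if a joint passes its speed limit or range.

## Robot

A 6-joint arm with a two-finger parallel gripper is mounted at the origin on the work surface. World frame = base frame: x ahead of the robot, y to its left, z up, the work surface at z = 0. Lengths are in m, angles in rad, forces in N, time in s.
With the tool pointing down it reaches from about 0.375 to 0.9 m from the base axis. Payload 3.1 kg.
Tool frame: the origin (TCP) lies between the finger pads; the fingertips stand manip.nose_length ahead of it and the grasp point (between the pads) lies 5 mm behind it (manip.nose_length is the distance from the TCP to the fingertips, in m); z points along the fingers, y is the line along which they close (so a half turn about z gives the same grasp; the last joint's range is limited). The gripper opens to 85 mm and grips with 20 to 120 N. Pads are 22 mm wide; open, the fingers measure 114 mm over their backs; the gripper's body (76 mm by 85 mm) begins 54 mm behind the grasp point. The pads swing forward as they close: fully open they stand 13 mm farther back than shut.
Start: joints at [1.101, 0.527, 1.433, -0, 1.181, -0.178], TCP at [0.18, 0.599, 0.245] pointing down, gripper open.
Joint ranges: [-3.08, 3.08], [-0.75, 2.2], [0.22, 2.44], [-1.43, 4.57], [0, 2.65], [-2.85, 2.85]. Speed limits (rad/s): [2.79, 2.79, 3.14, 3.14, 3.14, 3.14].

## Interface

Orientations are given as a unit quaternion [x, y, z, w].
In Python, from station import monitor, eyes, job, manip gives the robot as it stands.
- The arm moves only by the shell command python3 -m pendant 'ROWS' [FORCE]. ROWS is JSON, a list that holds one entry, the list of rows, each a list of 7 numbers: the shift along the tool's x, y, z as a fraction of full scale, then the turn, a rotation vector about the tool's x, y, z as a fraction of full scale, then the opening, from 0 (shut) to 1 (fully open). A call has 1 to 20 rows; each row shifts and turns the commanded pose from where the row before left it, along the tool's axes as they then stand; what a row does not reach is not made up. Full scale, the value 1, is 800 mm for a shift and 0.12 rad for a turn. A row lasts 1/10 s, in which the tool goes at most 50 mm and 8.59 degrees, less where a joint would pass 70% of its speed; a pose out of reach is approached as far as the arm can. A call with a number of a shift or a turn outside -1 to 1 is refused whole. A call with a gripper value outside its range is refused whole. The fingers move at their own pace and stop on an object; FORCE is the grip in N (left out, the last holds). Time passes only in rows, so rows that do not move let the fingers close. It gives the time, the measured TCP pose, the force, the opening and the grip force at its end, in the units of the state.
- monitor.sense(): the state, without advancing time (a new reading comes with each control period).
- eyes.snapshot(name): name is "side" or "top" or "wrist"; returns a dict with "pixels" (384x512x3 uint8, red, green, blue), "depth" (384x512 float32, m along the optical axis (not along the pixel's ray), 0 where there is no reading), "intrinsics" (3x3 intrinsics, pixels), "eye" and "attitude" of the camera in the world. Camera axes: x right, y down, z forward; pixel columns grow to the right and rows downward; lengths in m; the calibration is good to about 2 mm. A picture is of the moment at which its call begins.
- job.sign_off(): hands the job in; it is judged then, once.
The state is a dict: "t": time; "q": joint angles; "qd": joint speeds; "tau": joint torques, N m; "tcp_pos": TCP position; "tool_rot": TCP orientation; "force": force on the tool from outside, world axes, zero at the start; "ft_torque": the same for the moment, N m; "finger_gap": opening from 0.0 (shut) to 1.0 (fully open); "gripper_force": force on a finger pad.
Only numpy, scipy, OpenCV 4.12 (cv2) and the standard library are available. Lean on these libraries where they do the work, as an engineer would, in place of code of your own. Each camera call takes 0.05 s, during which the arm holds its last target. There are 200 camera calls.

## Working session

There is one attempt and no reset: what is moved stays moved. The work goes in short steps, Python scripts to look and compute and a shell command to move; the robot and the scene stay as the last step left them, time stands still between calls to the robot, and variables do not carry over. Pictures are saved under pics/ and viewed, at most 10 in all, crops included, and the job is handed in when it is done.

```bash
ls; mkdir -p pics; cat > h.py <<'E'
import numpy as np,cv2
from scipy.spatial.transform import Rotation as R
from station import monitor,eyes,job,manip
def snap(n):
    s=eyes.snapshot(n); np.savez(f'{n}.npz',**{k:np.asarray(v) for k,v in s.items()}); return s
def rot(a):
    a=np.asarray(a); return a if a.shape==(3,3) else R.from_quat(a).as_matrix()
def cloud(s):
    K=np.asarray(s['intrinsics']);d=s['depth'];v,u=np.indices(d.shape)
    P=np.stack([(u-K[0,2])/K[0,0]*d,(v-K[1,2])/K[1,1]*d,d],-1)
    return P@rot(s['attitude']).T+np.asarray(s['eye'])
def save(s,n,crop=None,scale=1):
    im=s['pixels'][:,:,::-1]
    if crop: im=im[crop[1]:crop[3],crop[0]:crop[2]]
    cv2.imwrite(f'pics/{n}.png',cv2.resize(im,None,fx=scale,fy=scale,interpolation=cv2.INTER_CUBIC))
E
python3 - <<'E'
from h import *
print(manip.nose_length,{k:np.round(v,3) for k,v in monitor.sense().items()})
ims=[]
for n in('top','side'):
    s=snap(n);save(s,n+'0',scale=1.5);print(n,s['eye'],s['attitude'],s['intrinsics'])
E
```

```text
pics
0.014 {'t': np.float64(0.0), 'q': array([ 1.101,  0.528,  1.434,  0.   ,  1.181, -0.179]), 'qd': array([-0.   ,  0.001, -0.002, -0.001, -0.002, -0.001]), 'tau': array([ 0.0000e+00, -4.4236e+01, -1.7802e+01, -0.0000e+00,  8.0000e-03,
       -0.0000e+00]), 'tcp_pos': array([0.179, 0.598, 0.244]), 'tool_rot': array([ 0.145,  0.989, -0.001, -0.   ]), 'force': array([-0.502, -0.387,  0.181]), 'ft_torque': array([ 0.027, -0.006, -0.012]), 'gripper_force': np.float64(0.0), 'finger_gap': np.float64(1.005)}
top [ 0.30313501 -0.09554268  1.15126201] [-0.69950102  0.71201179 -0.04567932  0.04063164] [[357.75642289   0.         250.87599597]
 [  0.         357.75642289 198.82867152]
 [  0.           0.           1.        ]]
side [-0.25256377 -0.87625471  0.88486927] [ 0.83415368 -0.31357273  0.16926072 -0.42096388] [[394.81289968   0.         260.28269725]
 [  0.         394.81289968 194.97998052]
 [  0.           0.           1.        ]]
```

View pics/top0.png

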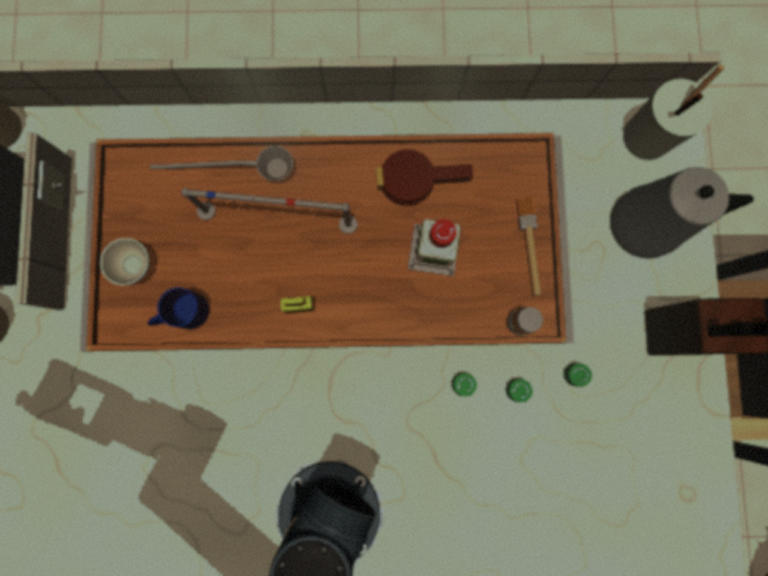

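View pics/side0.png

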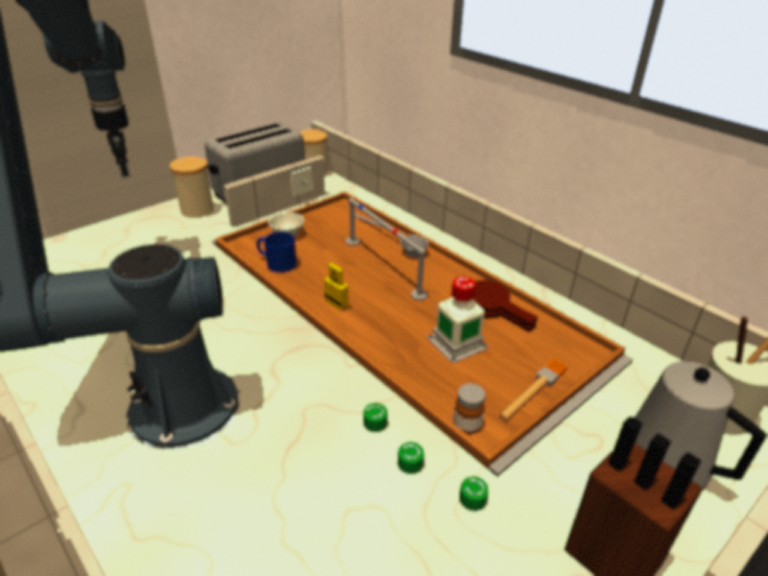

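Top view (shown at 1.5x): the yellow tag is at (297,303), the rail's blue band at (210,195), its red band at (291,202) and the red cap on the bottle at (444,233). The yellow spot at (379,177) belongs to the tostonera and is flat. The three green caps at (463,384), (519,390) and (578,375) are decoys. The side view agrees: tag at (337,288), cap at (463,289).

```bash
cat > m.py <<'E'
from h import *
def masks(s):
    h=cv2.cvtColor(s['pixels'],cv2.COLOR_RGB2HSV);H,S,V=cv2.split(h)
    return dict(yellow=(H>22)&(H<35)&(S>170)&(V>90),blue=(H>100)&(H<130)&(S>110)&(V>50),red=((H<4)|(H>174))&(S>170)&(V>100))
def circ(p,k=0):
    A=np.c_[2*p[:,:2],np.ones(len(p))];x=np.linalg.lstsq(A,(p[:,:2]**2).sum(1),rcond=None)[0];return x[:2],np.sqrt(x[2]+x[0]**2+x[1]**2)
E
python3 - <<'E'
from m import *
for n in('top','side'):
    s=dict(np.load(n+'.npz'));P=cloud(s)
    for c,m in masks(s).items():
        N,L,st,ce=cv2.connectedComponentsWithStats(m.astype(np.uint8))
        for i in range(1,N):
            if st[i,4]>=6:
                p=P[(L==i)];p=p[(p[:,0]>.3)&(p[:,0]<.95)&(p[:,2]>0)]
                if len(p)>4: print(n,c,np.round(ce[i]),st[i,4],'med',np.round(np.median(p,0),3),'min',np.round(p.min(0),3),'max',np.round(p.max(0),3))
    if n=='top':
        save(s,'tagcrop',(180,110,320,215),5)
E
```

```text
top blue [140. 129.] 8 med [0.634 0.213 0.148] min [0.632 0.207 0.146] max [0.636 0.218 0.15 ]
top blue [124. 205.] 234 med [0.43  0.299 0.017] min [ 0.303 -0.096  0.01 ] max [0.459 0.325 1.151]
top blue [105. 212.] 20 med [0.402 0.337 0.081] min [0.397 0.321 0.011] max [0.41  0.358 0.095]
top red [194. 135.] 7 med [0.615 0.057 0.147] min [0.614 0.054 0.146] max [0.618 0.063 0.149]
top red [295. 154.] 120 med [ 0.547 -0.23   0.177] min [ 0.303 -0.249  0.171] max [ 0.567 -0.096  1.151]
side yellow [223. 179.] 31 med [0.425 0.056 0.12 ] min [0.42  0.041 0.111] max [0.433 0.071 0.125]
side yellow [223. 189.] 68 med [0.42  0.053 0.078] min [0.413 0.026 0.053] max [0.44  0.086 0.084]
side blue [185. 167.] 331 med [0.405 0.276 0.066] min [0.382 0.249 0.017] max [0.462 0.334 0.097]
side red [309. 193.] 147 med [ 0.533 -0.24   0.173] min [ 0.519 -0.256  0.148] max [ 0.563 -0.214  0.181]
```

View pics/tagcrop.png

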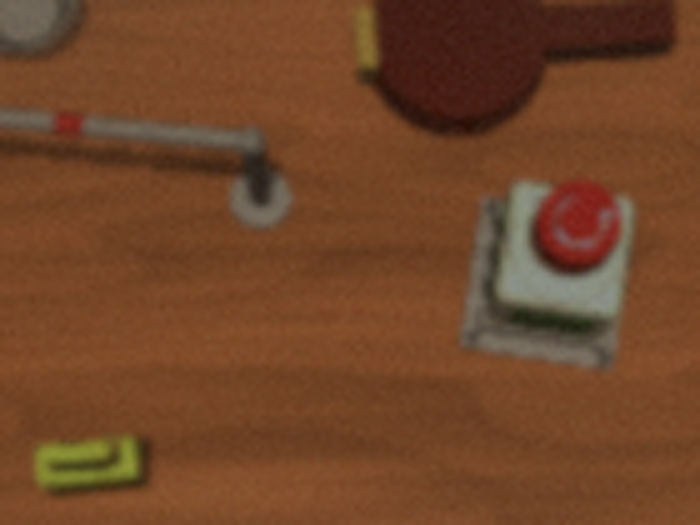

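```bash
python3 - <<'E'
from m import *
for n in('top','side'):
    s=dict(np.load(n+'.npz'));P=cloud(s);v=s['depth']>0
    def box(x0,x1,y0,y1,z0,z1):
        return P[v&(P[...,0]>x0)&(P[...,0]<x1)&(P[...,1]>y0)&(P[...,1]<y1)&(P[...,2]>z0)&(P[...,2]<z1)]
    def rect(p,l):
        if len(p)<5: print(l,len(p));return
        r=cv2.minAreaRect((p[:,:2]*1000).astype(np.float32));print(n,l,len(p),'c',np.round(r[0],1),'size',np.round(r[1],1),'ang',round(r[2],1),'z',np.round(np.percentile(p[:,2],[5,50,95]),4))
    print('tray z',np.median(box(.45,.55,-.1,0.1,-.01,.05)[:,2]))
    rect(box(.38,.48,-.02,.12,.104,.14),'plate')
    rect(box(.38,.48,-.02,.12,.06,.14),'tagall')
    b=box(.55,.7,-.06,.28,.132,.16); 
    print(n,'bar',len(b)); 
    l=np.polyfit(b[:,1],b[:,0],1);
    for _ in range(3):
        r=abs(b[:,0]-np.polyval(l,b[:,1])); b=b[r<.008]; l=np.polyfit(b[:,1],b[:,0],1)
    print('x=',l,'yaw',-np.arctan(l[0]),'yrange',b[:,1].min(),b[:,1].max(),'zmed',np.median(b[:,2]))
    t=box(.48,.62,-.3,-.16,.165,.2); rect(t,'captop'); print(circ(t))
    rect(box(.45,.62,-.31,-.14,.105,.132),'shoulder')
    # what lies between 
s=dict(np.load('top.npz'))
h=cv2.cvtColor(s['pixels'],cv2.COLOR_RGB2HSV)
print(s['pixels'][200:205,190:206].tolist()[2])
P=cloud(s);m=(P[...,2]>.12)&(P[...,2]<.16)
print(h[127:140,135:146][...,0]); 
for name,c in(('blue',(135,146)),('red',(188,200))):
    px=s['pixels'].astype(float);ch=(px[...,2]-px[...,0]) if name=='blue' else (px[...,0]-px[...,2])
    sub=ch[124:142,c[0]:c[1]];w=np.clip(sub-(20 if name=='blue' else 90),0,None);vv,uu=np.indices(sub.shape)
    u=(w*uu).sum()/w.sum()+c[0];q=(w*vv).sum()/w.sum()+124
    K=s['intrinsics'];d=rot(s['attitude'])@np.array([(u-K[0,2])/K[0,0],(q-K[1,2])/K[1,1],1]);e=s['eye'];print(name,u,q,e+d*(.145-e[2])/d[2])
E
```

```text
tray z 0.011048268587786958
top plate 59 c [430.3  59.6] size [12.4 38.8] ang 1.6 z [0.1102 0.1202 0.1236]
top tagall 173 c [429.6  59.9] size [24.4 59.6] ang 4.5 z [0.0695 0.0794 0.1222]
top bar 488
x= [0.11345449 0.61114815] yaw -0.11297142652310589 yrange -0.0526516038214129 0.2715074382921374 zmed 0.1460935420473406
top captop 241 c [ 546.7 -229. ] size [45.4 46.2] ang 87.2 z [0.1722 0.177  0.1797]
(array([ 0.54672697, -0.22897659]), np.float64(0.01749655822532176))
top shoulder 369 c [ 547.3 -229.3] size [76.2 76.7] ang 79.9 z [0.108  0.1152 0.1215]
tray z 0.012361828314698453
side plate 59 c [425.7  58.7] size [13.7 42.5] ang 9.8 z [0.1055 0.1168 0.1239]
side tagall 206 c [423.2  58.8] size [28.2 65.4] ang 14.9 z [0.062  0.0836 0.1221]
side bar 211
x= [0.11370147 0.60759328] yaw -0.11321525801316278 yrange -0.05447598778340779 0.26331643929240056 zmed 0.14613546607693428
side captop 158 c [ 544.3 -230.4] size [48.2 47.3] ang 47.3 z [0.1668 0.1772 0.1804]
(array([ 0.54398065, -0.23161795]), np.float64(0.01876642058206425))
side shoulder 329 c [ 543.4 -230.4] size [77.5 76.6] ang
[... 327 characters left out ...]
0 117 115 120 127 178   8  12]
 [ 19  13 120 112 113 111 113 115 145  17  16]
 [ 14  14 126 113 112 112 112 117 144  16  16]
 [ 11  11   5 144 126 120 124 128   0  14  15]
 [ 11  11  11   8   4   4   5   5   9  12  12]
 [ 12  12  12  11  10  11  11  11  12  12  12]
 [ 11  11  12  12  12  13  11  11  11  12  12]
 [ 13  12  13  12  15  12  11  10  12  11  12]
 [ 13  16  17  13  15  15  13  12  11  11  11]
 [ 16  18  16  15  18  14  17  14  13  12  12]
 [  3  15  12   8  19  16  17  15  13  12  12]
 [ 13  12  16  16  16  19  19  16  12  11  12]]
blue 140.0091463414634 129.3018292682927 [0.6351002  0.21366861 0.145     ]
red 193.27272727272728 134.0909090909091 [0.61829882 0.05948375 0.145     ]
```

Everything checks out: tray at 12 mm, tag top at 122 mm, bar top at 146 mm, cap top at 178 mm. The tag is at about (0.428, 0.0595) with yaw +0.08, and the rail yaw is -0.113. I'll move above the tag.

```bash
cat > plan.py <<'E'
from h import *
import sys
# usage: x y z yaw(tool y dir, rad) N  -> constant row
def plan(p,yaw,N):
    s=monitor.sense();R0=rot(s['tool_rot']);p0=np.array(s['tcp_pos'])
    y=np.array([np.cos(yaw),np.sin(yaw),0]);z=np.array([0,0,-1.]);T=np.c_[np.cross(y,z),y,z]
    w=R.from_matrix(R0.T@T).as_rotvec()/N
    M=sum(R0@R.from_rotvec(w*k).as_matrix() for k in range(N))
    v=np.linalg.solve(M,np.array(p)-p0)
    print('rows',N,'shift',np.round(v/.8,4),'turn',np.round(w/.12,4),'|v|mm',round(np.linalg.norm(v)*1000,1))
if __name__=='__main__':
    a=list(map(float,sys.argv[1:]));plan(a[:3],a[3],int(a[4]))
E
python3 plan.py .428 .0595 .23 .08 18
```

```text
rows 18 shift [-0.042  -0.0121  0.001 ] turn [-9.000e-04  4.000e-04  5.551e-01] |v|mm 35.0
```

```bash
r='[-0.042,-0.0121,0.001,0,0,0.555,1]'; python3 -m pendant '[[[-0.042,-0.0121,0.001,0,0,0.555,1],[-0.042,-0.0121,0.001,0,0,0.555,1],[-0.042,-0.0121,0.001,0,0,0.555,1],[-0.042,-0.0121,0.001,0,0,0.555,1],[-0.042,-0.0121,0.001,0,0,0.555,1],[-0.042,-0.0121,0.001,0,0,0.555,1],[-0.042,-0.0121,0.001,0,0,0.555,1],[-0.042,-0.0121,0.001,0,0,0.555,1],[-0.042,-0.0121,0.001,0,0,0.555,1],[-0.042,-0.0121,0.001,0,0,0.555,1],[-0.042,-0.0121,0.001,0,0,0.555,1],[-0.042,-0.0121,0.001,0,0,0.555,1],[-0.042,-0.0121,0.001,0,0,0.555,1],[-0.042,-0.0121,0.001,0,0,0.555,1],[-0.042,-0.0121,0.001,0,0,0.555,1],[-0.042,-0.0121,0.001,0,0,0.555,1],[-0.042,-0.0121,0.001,0,0,0.555,1],[-0.042,-0.0121,0.001,0,0,0.555,1],[0,0,0,0,0,0,1],[0,0,0,0,0,0,1]]]' 40
python3 - <<'E'
from m import *
s=snap('wrist');save(s,'w1');print(s['eye'],monitor.sense()['q'])
P=cloud(s);v=s['depth']>0
def rect(z0,z1):
    p=P[v&(abs(P[...,0]-.428)<.06)&(abs(P[...,1]-.06)<.06)&(P[...,2]>z0)&(P[...,2]<z1)]
    if len(p)>5: print(len(p),cv2.minAreaRect((p[:,:2]*1000).astype(np.float32)),np.percentile(p[:,2],[5,50,95]))
rect(.112,.14);rect(.07,.09)
E
python3 plan.py .428 .0595 .23 .08 1
```

```text
t: 2.1
tcp_pos: [0.4279, 0.0602, 0.2308]
tool_rot: [0.679, 0.734, 0.0, -0.0]
force: [0.3, -0.5, 0.6]
finger_gap: 1.001
gripper_force: 0.0
[0.42528897 0.12628485 0.35886521] [-1.18727473e-01  2.92437469e-01  1.91127043e+00  5.49974258e-04
  9.38162331e-01 -1.99057413e-01]
605 ((429.7787780761719, 59.097312927246094), (40.059791564941406, 12.088247299194336), 89.74330139160156) [0.11803471 0.11943001 0.12045581]
961 ((429.4805908203125, 58.88593292236328), (23.7542781829834, 59.44065475463867), 4.930325031280518) [0.07435731 0.07552378 0.07701747]
rows 1 shift [-0.0017 -0.0001  0.0011] turn [-0.0015 -0.0041  0.    ] |v|mm 1.6
```

View pics/w1.png

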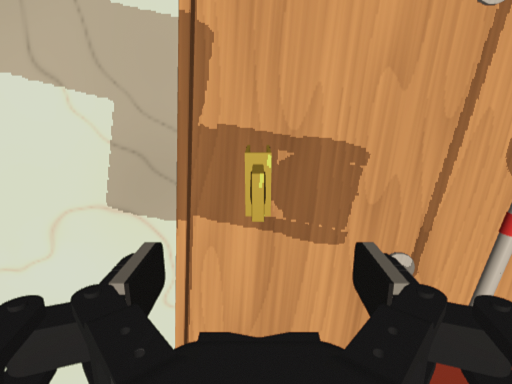

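The wrist view shows the tag at (258,187), lined up between the open fingers, with the plate centred at (0.4297, 0.059).

```bash
python3 plan.py .4297 .059 .0975 .083 6
```

```text
rows 6 shift [-0.0004  0.0003  0.0278] turn [-0.0003 -0.0007 -0.0042] |v|mm 22.2
```

```bash
python3 -m pendant '[[[-0.0004,0.0003,0.0278,0,0,0,1],[-0.0004,0.0003,0.0278,0,0,0,1],[-0.0004,0.0003,0.0278,0,0,0,1],[-0.0004,0.0003,0.0278,0,0,0,0.6],[-0.0004,0.0003,0.0278,0,0,0,0.6],[-0.0004,0.0003,0.0278,0,0,0,0.4],[0,0,0,0,0,0,0.3],[0,0,0,0,0,0,0],[0,0,0,0,0,0,0],[0,0,0,0,0,0,0],[0,0,0,0,0,0,0],[0,0,0,0,0,0,0],[0,0,0,0,0,0,0]]]' 60
```

```text
t: 3.45
tcp_pos: [0.4298, 0.0587, 0.0978]
tool_rot: [0.678, 0.735, 0.0, 0.0]
force: [0.4, -1.0, -0.8]
finger_gap: 0.109
gripper_force: 59.7
```

```bash
python3 -m pendant '[[[0,0,-0.03,0,0,0,0],[0,0,-0.045,0,0,0,0],[0,0,-0.045,0,0,0,0],[0,0,-0.045,0,0,0,0],[0,0,-0.045,0,0,0,0],[0,0,0,0,0,0,0]]]'; python3 plan.py .634 .2135 .27 -.113 8
```

```text
t: 4.05
tcp_pos: [0.4325, 0.0585, 0.2699]
tool_rot: [0.678, 0.735, 0.003, 0.005]
force: [0.7, -0.2, -0.6]
finger_gap: 0.11
gripper_force: 59.9
rows 8 shift [0.0244 0.0314 0.0001] turn [0.0116 0.0012 0.2013] |v|mm 31.8
```

```bash
python3 -m pendant '[[[0.0244,0.0314,0,0,0,0.2,0],[0.0244,0.0314,0,0,0,0.2,0],[0.0244,0.0314,0,0,0,0.2,0],[0.0244,0.0314,0,0,0,0.2,0],[0.0244,0.0314,0,0,0,0.2,0],[0.0244,0.0314,0,0,0,0.2,0],[0.0244,0.0314,0,0,0,0.2,0],[0.0244,0.0314,0,0,0,0.2,0],[0,0,0,0,0,0,0],[0,0,0,0,0,0,0]]]'
python3 - <<'E'
from m import *
s=snap('wrist');save(s,'w2',scale=1.2);print(monitor.sense()['tool_rot'])
P=cloud(s);v=s['depth']>0;tc=monitor.sense()['tcp_pos']
b=P[v&(abs(P[...,2]-.14)<.012)&(abs(P[...,0]-.635)<.04)&(abs(P[...,1]-.2)<.15)];print(len(b))
l=np.polyfit(b[:,1],b[:,0],1)
for _ in range(4):
    b=b[abs(b[:,0]-np.polyval(l,b[:,1]))<.008];l=np.polyfit(b[:,1],b[:,0],1)
print('bar',l,np.percentile(b[:,2],[5,50,98]),b[:,1].min(),b[:,1].max(),'x at .2135',np.polyval(l,.2135))
for c,m in masks(s).items():
    p=P[m&v&(abs(P[...,0]-.63)<.2)&(P[...,1]<.35)]
    if len(p)>10: print(c,len(p),np.median(p,0),p.min(0),p.max(0))
y=P[masks(s)['yellow']&v]
for a,bb in((.24,.28),(.21,.235)):
    q=y[(y[:,2]>a)&(y[:,2]<bb)]
    if len(q)>5: print('tag z',a,cv2.minAreaRect((q[:,:2]*1000).astype(np.float32)),np.median(q,0))
E
```

```text
t: 5.05
tcp_pos: [0.6301, 0.2139, 0.2634]
tool_rot: [0.745, 0.667, -0.002, -0.001]
force: [-0.6, -0.3, -1.1]
finger_gap: 0.106
gripper_force: 59.7
[ 0.74544046  0.6665694  -0.00169791 -0.00093712]
1049
bar [0.11852783 0.61150171] [0.14174736 0.14496304 0.14846574] 0.07455107036803524 0.27122773595062943 x at .2135 0.6368074061837544
yellow 1612 [0.63301165 0.22504964 0.28510864] [0.62194963 0.19450816 0.23967105] [0.64720567 0.24395398 0.28717262]
blue 2657 [0.4591876  0.29575806 0.06581417] [0.43008016 0.25303226 0.01164091] [0.46555909 0.33027011 0.09148107]
tag z 0.24 ((634.4351806640625, 231.9364013671875), (22.168058395385742, 23.582639694213867), 82.96924591064453) [0.63336538 0.23146935 0.24160204]
```

View pics/w2.png

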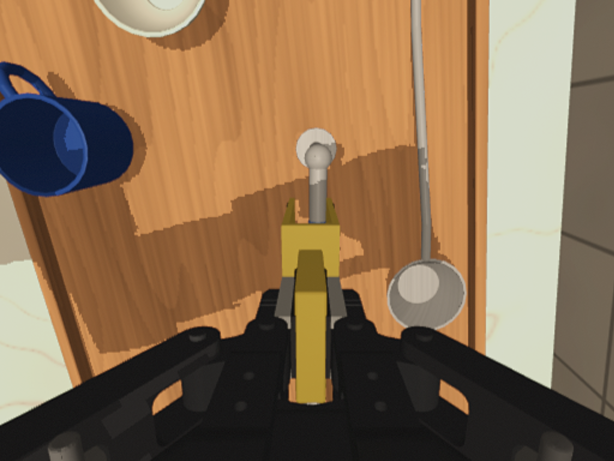

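The tag is held upright and parallel to the bar. In the wrist picture the bar is at (318,190) and the plate top at (312,330), so the tag sits about 5 mm short in x. I'll correct that and lower it until the legs just straddle the bar.

```bash
python3 plan.py .635 .2135 .239 -.115 4
```

```text
rows 4 shift [0.0002 0.0017 0.0077] turn [-0.0076  0.0027  0.0071] |v|mm 6.3
```

```bash
python3 -m pendant '[[[0.0002,0.0017,0.0077,-0.0076,0.0027,0.007,0],[0.0002,0.0017,0.0077,-0.0076,0.0027,0.007,0],[0.0002,0.0017,0.0077,-0.0076,0.0027,0.007,0],[0.0002,0.0017,0.0077,-0.0076,0.0027,0.007,0],[0,0,0,0,0,0,0],[0,0,0,0,0,0,0]]]'
python3 - <<'E'
from m import *
s=snap('wrist');P=cloud(s);v=s['depth']>0
save(s,'w3',(200,80,330,280),3)
yel=masks(s)['yellow']|((s['pixels'][...,0].astype(int)-s['pixels'][...,2]>60)&(P[...,2]>.15))
b=P[v&(abs(P[...,2]-.14)<.012)&(abs(P[...,0]-.635)<.03)&(abs(P[...,1]-.255)<.03)&~yel]
l=np.polyfit(b[:,1],b[:,0],1)
for _ in range(4):
    b=b[abs(b[:,0]-np.polyval(l,b[:,1]))<.008];l=np.polyfit(b[:,1],b[:,0],1)
print('bar x at .235',np.polyval(l,.235),l,len(b))
br=P[yel&v&(abs(P[...,2]-.217)<.012)&(abs(P[...,1]-.235)<.006)]
print('bridge',len(br),br[:,0].min(),br[:,0].max(),(br[:,0].min()+br[:,0].max())/2,np.median(br,0)) if len(br) else 0
print(monitor.sense()['tcp_pos'],monitor.sense()['tool_rot'])
E
```

```text
t: 5.7
tcp_pos: [0.6363, 0.2139, 0.2406]
tool_rot: [0.747, 0.665, 0.001, 0.001]
force: [0.4, 0.4, -1.1]
finger_gap: 0.109
gripper_force: 59.7
bar x at .235 0.6396136123860929 [0.10072213 0.61594391] 1103
bridge 1095 0.6288318959586993 0.653722706466889 0.6412773012127941 [0.64146255 0.23518173 0.21882574]
[0.63649556 0.21397911 0.24089401] [0.74664513 0.66521952 0.00176085 0.00096788]
```

View pics/w3.png

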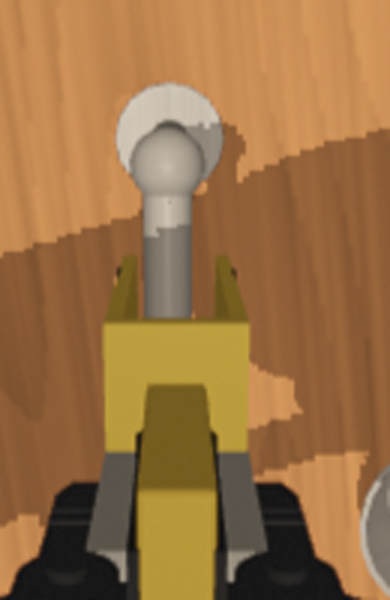

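The crop shows both legs straddling the bar's line, with the bar (168) about 8 px left of the gap's centre (176). That is roughly 1.7 mm, so I'll shift back and lower.

```bash
python3 -m pendant '[[[0,-0.001,0,0.015,-0.005,0,0],[0,-0.001,0.006,0.015,-0.005,0,0],[0,0,0.01,0,0,0,0],[0,0,0.01,0,0,0,0],[0,0,0,0,0,0,0]]]'; python3 plan.py .6348 .2135 .171 -.115 6
```

```text
t: 6.25
tcp_pos: [0.6336, 0.214, 0.2179]
tool_rot: [0.747, 0.665, -0.002, -0.001]
force: [-0.5, -0.0, -1.0]
finger_gap: 0.11
gripper_force: 59.7
rows 6 shift [-0.0001  0.0003  0.0098] turn [-0.0053  0.0014 -0.0003] |v|mm 7.8
```

```bash
python3 -m pendant '[[[0,0.0005,0.01,-0.005,0,0,0],[0,0.0005,0.01,-0.005,0,0,0],[0,0,0.01,0,0,0,0],[0,0,0.01,0,0,0,0],[0,0,0.01,0,0,0,0],[0,0,0.006,0,0,0,0],[0,0,0,0,0,0,0],[0,0,0,0,0,0,0]]]'; python3 plan.py .6345 .2135 .171 -.115 6
```

```text
t: 7.05
tcp_pos: [0.6358, 0.2141, 0.1752]
tool_rot: [0.747, 0.665, 0.001, 0.0]
force: [-0.2, 0.4, -1.8]
finger_gap: 0.105
gripper_force: 59.7
rows 6 shift [-0.0002 -0.0002  0.0009] turn [ 0.0019 -0.0002 -0.0003] |v|mm 0.7
```

```bash
python3 -m pendant '[[[-0.01,-0.0003,0.001,0,0,0,0],[-0.015,0,0.001,0,0,0,0],[-0.015,0,0,0,0,0,0],[-0.015,0,0,0,0,0,0],[-0.015,0,0,0,0,0,0],[-0.015,0,0,0,0,0,0],[-0.015,0,0,0,0,0,0],[0,0,0,0,0,0,0]]]'
python3 -m pendant '[[[-0.015,0,0,0,0,0,0],[-0.015,0,0,0,0,0,0],[-0.015,0,0,0,0,0,0],[-0.015,0,0,0,0,0,0],[-0.015,0,0,0,0,0,0],[-0.01,0,0,0,0,0,0],[0,0,0,0,0,0,0],[0,0,0,0,0,0,0]]]'
python3 - <<'E'
from m import *
for n in('top','side','wrist'):
    s=snap(n);P=cloud(s);v=s['depth']>0
    for c,m in masks(s).items():
        p=P[m&v&(abs(P[...,0]-.618)<.04)&(abs(P[...,1]-.06)<.07)&(P[...,2]>.08)]
        if len(p): print(n,c,len(p),np.round(np.median(p,0),4),np.round(p.min(0),4),np.round(p.max(0),4))
    if n=='side': save(s,'s2',(210,90,370,210),5)
print(monitor.sense()['tcp_pos'])
E
```

```text
t: 7.85
tcp_pos: [0.6261, 0.1327, 0.1737]
tool_rot: [0.747, 0.664, 0.0, 0.001]
force: [-0.0, 0.6, -1.5]
finger_gap: 0.11
gripper_force: 59.7
t: 8.65
tcp_pos: [0.6184, 0.067, 0.1736]
tool_rot: [0.747, 0.665, 0.001, 0.0]
force: [-0.2, -0.6, -0.5]
finger_gap: 0.11
gripper_force: 59.7
top yellow 2 [0.6069 0.0439 0.1482] [0.6068 0.0418 0.143 ] [0.607  0.0461 0.1533]
side yellow 15 [0.6105 0.0838 0.1524] [0.6034 0.0423 0.148 ] [0.6233 0.1006 0.1572]
wrist yellow 1477 [0.6218 0.0776 0.1954] [0.6102 0.0474 0.1499] [0.6357 0.0975 0.1977]
[0.6184357  0.06760581 0.1736178 ]
```

View pics/s2.png

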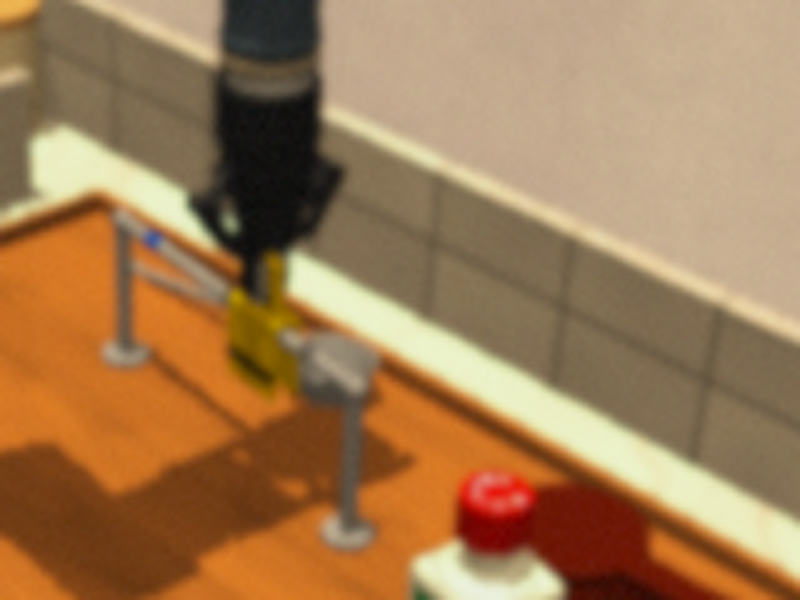

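The side view shows the tag hooked over the bar, with its legs on both sides around (262,345). It is just short of the red band, which it hides. I need about 8.5 mm more, then lower and release.

```bash
python3 -m pendant '[[[-0.0055,0,0,0,0,0,0],[-0.005,0,0,0,0,0,0],[0,0,0.002,0,0,0,0],[0,0,0.0015,0,0,0,0],[0,0,0,0,0,0,0]]]'; python3 -m pendant '[[[0,0,0,0,0,0,0.2],[0,0,0,0,0,0,0.3],[0,0,0,0,0,0,0.4],[0,0,0,0,0,0,0.4],[0,0,-0.02,0,0,0,0.4],[0,0,-0.04,0,0,0,0.4],[0,0,-0.05,0,0,0,0.4],[0,0,-0.04,0,0,0,0.4],[0,0,0,0,0,0,0.4]]]'
python3 - <<'E'
from m import *
for n in('top','wrist','side'):
    s=snap(n);P=cloud(s);v=s['depth']>0
    if n=='wrist': save(s,'w4')
    p=P[(P[...,2]>.172)&(P[...,2]<.21)&v&(abs(P[...,0]-.618)<.04)&(abs(P[...,1]-.06)<.06)]
    y=p[p[:,2]<.2]
    if len(y)>5: print(n,len(y),cv2.minAreaRect((y[:,:2]*1000).astype(np.float32)),np.median(y,0))
E
python3 plan.py .5465 -.229 .26 -.2 10
```

```text
t: 9.3
tcp_pos: [0.6175, 0.0585, 0.1712]
tool_rot: [0.747, 0.665, 0.0, 0.001]
force: [-0.4, -1.4, 2.1]
finger_gap: 0.107
gripper_force: 60.3
t: 10.2
tcp_pos: [0.6204, 0.0587, 0.2966]
tool_rot: [0.747, 0.665, 0.005, 0.005]
force: [1.4, -0.0, -1.0]
finger_gap: 0.403
gripper_force: 0.0
top 88 ((620.0184936523438, 58.17230224609375), (39.075401306152344, 11.871171951293945), 84.01342010498047) [0.61736124 0.05810769 0.19318484]
wrist 778 ((620.7659912109375, 57.65207290649414), (40.302818298339844, 12.746642112731934), 82.992919921875) [0.62095448 0.06006537 0.19325328]
side 60 ((617.5545654296875, 57.42805480957031), (40.51100158691406, 11.039976119995117), 84.89218139648438) [0.61612802 0.05390798 0.18722843]
rows 10 shift [-0.0369 -0.0032  0.0038] turn [-0.0002 -0.0001  0.0708] |v|mm 29.8
```

View pics/w4.png

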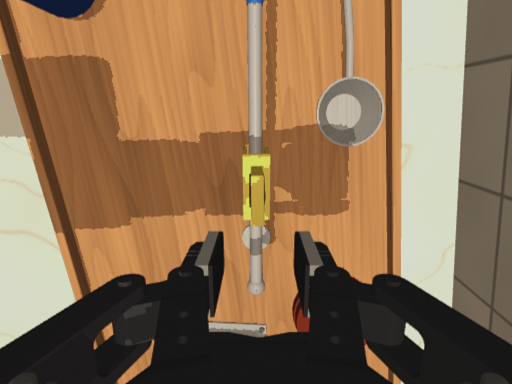

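The wrist view shows the tag hanging on its own at (256,188), astride the bar and covering the red band. Its centre is at y≈0.058 and the band at y≈0.0585. Next is the cap.

```bash
python3 -m pendant '[[[-0.0369,-0.0032,0.0038,0,0,0.07,0.6],[-0.0369,-0.0032,0.0038,0,0,0.07,1],[-0.0369,-0.0032,0.0038,0,0,0.07,1],[-0.0369,-0.0032,0.0038,0,0,0.07,1],[-0.0369,-0.0032,0.0038,0,0,0.07,1],[-0.0369,-0.0032,0.0038,0,0,0.07,1],[-0.0369,-0.0032,0.0038,0,0,0.07,1],[-0.0369,-0.0032,0.0038,0,0,0.07,1],[-0.0369,-0.0032,0.0038,0,0,0.07,1],[-0.0369,-0.0032,0.0038,0,0,0.07,1],[0,0,0,0,0,0,1],[0,0,0,0,0,0,1]]]'
python3 - <<'E'
from m import *
s=snap('wrist');save(s,'w5');P=cloud(s);v=s['depth']>0
p=P[v&(P[...,2]>.168)&(P[...,2]<.19)&(abs(P[...,0]-.546)<.035)&(abs(P[...,1]+.229)<.035)]
print(len(p),np.median(p[:,2]),cv2.minEnclosingCircle((p[:,:2]*1000).astype(np.float32)))
p=P[v&(P[...,2]>.11)&(P[...,2]<.13)&(abs(P[...,0]-.546)<.07)&(abs(P[...,1]+.229)<.07)]
print(cv2.minAreaRect((p[:,:2]*1000).astype(np.float32)))
print(monitor.sense()['q'])
E
python3 plan.py .5465 -.229 .156 -.2 8
```

```text
t: 11.55
tcp_pos: [0.546, -0.2289, 0.2584]
tool_rot: [0.774, 0.633, 0.0, -0.002]
force: [0.3, 0.2, 0.4]
finger_gap: 1.001
gripper_force: 0.0
3512 0.1755507628079077 ((548.2781982421875, -230.6894073486328), 24.659461975097656)
((548.2159423828125, -230.4016876220703), (72.6103744506836, 72.58696746826172), 80.3036880493164)
[-5.84802585e-01  4.68593342e-01  1.50100144e+00  1.31609050e-03
  1.17436937e+00 -3.85807554e-01]
rows 8 shift [-0.0001  0.0001  0.0161] turn [-0.0018 -0.0021  0.0005] |v|mm 12.9
```

View pics/w5.png

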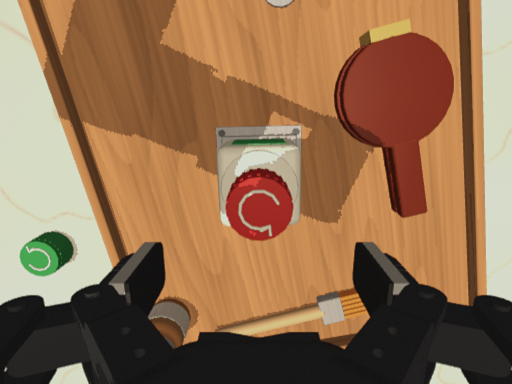

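The wrist view shows the red ribbed cap at (260,205) on the green-labelled bottle, between the fingers; the green decoy is at (45,253). This is the right one. I'll lower and grip.

```bash
python3 -m pendant '[[[-0.0001,0.0001,0.016,0,0,0,1],[-0.0002,0.0001,0.016,0,0,0,1],[-0.0002,0.0001,0.016,0,0,0,1],[-0.0001,0.0001,0.016,0,0,0,1],[-0.0001,0.0001,0.016,0,0,0,1],[-0.0001,0.0001,0.016,0,0,0,1],[-0.0001,0.0001,0.016,0,0,0,0.8],[0,0,0.016,0,0,0,0.7],[0,0,0,0,0,0,0.7]]]'; python3 -m pendant '[[[0,0,0,0,0,0,0.4],[0,0,0,0,0,0,0.3],[0,0,0,0,0,0,0.3],[0,0,0,0,0,0,0.3],[0,0,0,0,0,0,0.3],[0,0,0,0,0,0,0.3]]]' 80
```

```text
t: 12.5
tcp_pos: [0.5464, -0.2292, 0.1557]
tool_rot: [0.774, 0.633, -0.0, -0.002]
force: [-0.3, 0.2, -0.1]
finger_gap: 0.702
gripper_force: 0.0
t: 13.1
tcp_pos: [0.5471, -0.2297, 0.1581]
tool_rot: [0.774, 0.633, 0.0, -0.0]
force: [-4.6, 0.1, 0.7]
finger_gap: 0.536
gripper_force: 81.8
```

```bash
python3 -m pendant '[[[0,-0.0005,0.0015,0,0,0,0],[0,0,0.0015,0,0,0,0],[0,0,0.0015,0,0,0,0],[0,0,0.001,0,0,0,0],[0,0,0,0,0,0,0],[0,0,0,0,0,0,0]]]' 100
```

```text
t: 13.7
tcp_pos: [0.5471, -0.2297, 0.155]
tool_rot: [0.774, 0.633, 0.0, 0.001]
force: [-5.1, 2.1, 8.2]
finger_gap: 0.533
gripper_force: 101.5
```

```bash
python3 -m pendant '[[[0,-0.0005,0.0015,0,0,0,0],[0,0,0.0015,0,0,0,0],[0,0,0.0005,0,0,0,0],[0,0,0,0,0,0,0],[0,0,0,0,0,0,0]]]'
```

```text
t: 14.2
tcp_pos: [0.5472, -0.2297, 0.1528]
tool_rot: [0.774, 0.633, 0.001, 0.001]
force: [-5.6, 2.0, 10.7]
finger_gap: 0.534
gripper_force: 101.6
```

```bash
python3 -m pendant '[[[0,0,0.0003,0,0,-0.6,0],[0,0,0,0,0,-0.7,0],[0,0,0,0,0,-0.7,0],[0,0,0,0,0,0,0]]]'; python3 plan.py .5472 -.2297 .1525 .83 10
```

```text
t: 14.6
tcp_pos: [0.5478, -0.2298, 0.1526]
tool_rot: [0.692, 0.722, 0.001, 0.002]
force: [-4.0, 2.6, 9.0]
finger_gap: 0.534
gripper_force: 101.6
rows 10 shift [ 0.     -0.0001  0.    ] turn [ 0.0027  0.0024 -0.6564] |v|mm 0.1
```

```bash
python3 -m pendant '[[[0,0,0.0004,0,0,-0.67,0],[0,0,0,0,0,-0.67,0],[0,0,0,0,0,-0.67,0],[0,0,0,0,0,-0.67,0],[0,0,0,0,0,-0.67,0],[0,0,0,0,0,-0.67,0],[0,0,0,0,0,-0.67,0],[0,0,0,0,0,-0.67,0],[0,0,0,0,0,-0.67,0],[0,0,0,0,0,-0.67,0],[0,0,0,0,0,0,0],[0,0,0,0,0,0,0]]]'
python3 - <<'E'
from m import *
s=snap('top');save(s,'t2',(240,90,350,200),5)
q=monitor.sense();print(q['ft_torque'],q['force'])
E
```

```text
t: 15.8
tcp_pos: [0.5463, -0.2298, 0.152]
tool_rot: [0.355, 0.935, -0.0, 0.0]
force: [-6.7, 0.8, 10.6]
finger_gap: 0.533
gripper_force: 101.8
[0.15459629 1.10788002 0.08122394] [-6.84697786  0.55625425 10.1623525 ]
```

```bash
python3 plan.py .5467 -.2297 .1525 .83 1
```

```text
rows 1 shift [-0.0003  0.0003 -0.0007] turn [-0.0006  0.0087  0.1298] |v|mm 0.6
```

The tool has turned 60° with almost no torque. Lifting slowly and watching the force.

```bash
python3 -m pendant '[[[0,0,-0.003,0,0,0,0],[0,0,-0.004,0,0,0,0],[0,0,-0.004,0,0,0,0],[0,0,-0.004,0,0,0,0],[0,0,0,0,0,0,0]]]'
```

```text
t: 16.35
tcp_pos: [0.5464, -0.2298, 0.1622]
tool_rot: [0.355, 0.935, 0.0, 0.0]
force: [-6.0, -1.4, 2.4]
finger_gap: 0.528
gripper_force: 102.4
```

```bash
python3 -m pendant '[[[0,0,-0.006,0,0,0,0],[0,0,-0.01,0,0,0,0],[0,0,-0.012,0,0,0,0],[0,0,-0.012,0,0,0,0],[0,0,-0.015,0,0,0,0],[0,0,-0.015,0,0,0,0],[0,0,-0.015,0,0,0,0],[0,0,-0.01,0,0,0,0],[0,0,-0.005,0,0,0,0],[0,0,0,0,0,0,0],[0,0,0,0,0,0,0],[0,0,0,0,0,0,0]]]'
python3 - <<'E'
from m import *
s=snap('side');save(s,'s3',(220,80,380,200),5)
P=cloud(s);v=s['depth']>0;m=masks(s)['red']
p=P[m&v&(abs(P[...,0]-.546)<.05)&(abs(P[...,1]+.23)<.05)];print('cap',len(p),np.median(p,0),p.min(0),p.max(0))
s=snap('top');P=cloud(s);v=s['depth']>0
p=P[(P[...,2]>.172)&(P[...,2]<.2)&v&(abs(P[...,0]-.618)<.04)&(abs(P[...,1]-.058)<.05)];print('tag',len(p),cv2.minAreaRect((p[:,:2]*1000).astype(np.float32)))
print(monitor.sense()['qd'])
E
```

```text
t: 17.55
tcp_pos: [0.5464, -0.2295, 0.2415]
tool_rot: [0.355, 0.935, 0.0, -0.0]
force: [0.7, 0.4, -0.3]
finger_gap: 0.533
gripper_force: 102.4
cap 34 [ 0.52617991 -0.22802697  0.24870886] [ 0.52148052 -0.25297094  0.23485409] [ 0.5477662  -0.21749453  0.26134124]
tag 90 ((619.1727905273438, 58.7504768371582), (39.974552154541016, 11.938587188720703), 83.85478973388672)
[ 8.98213431e-06 -1.73448652e-03 -2.34688896e-03 -4.42813068e-04
  4.81456264e-04 -4.56426821e-04]
```

View pics/s3.png

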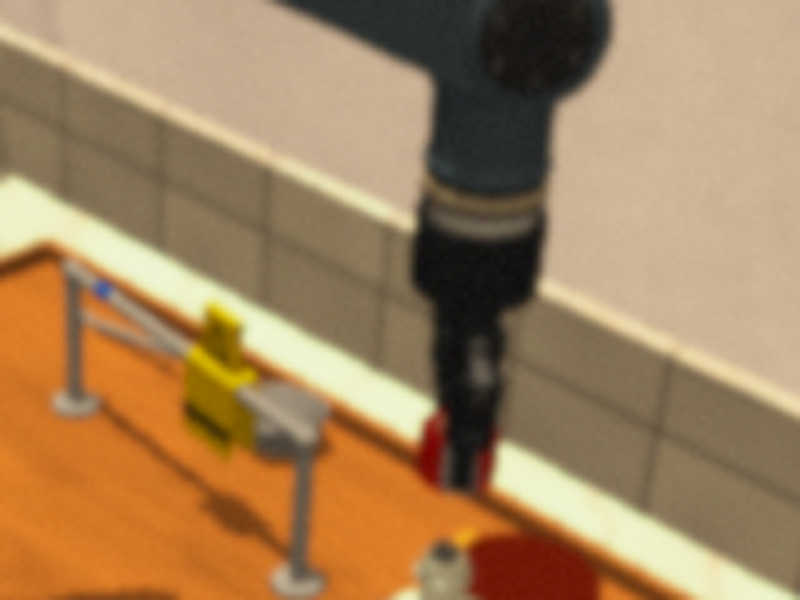

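The side view shows the cap gripped upright at (458,450), clear of the open neck at (445,575). The tag hangs on the rail at (220,385). The cap is about 80 mm above the mouth.

```bash
python3 -c "
from station import job
print(job.sign_off())"
```

```text
the job is handed in; nothing more can be done
None
```

The job is handed in, with no verdict returned: the tag hangs on its own at the red band, and the twisted-off cap is held upright and still about 8 cm above the bottle's mouth.

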